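# Set the bench multimeter four clicks round from off

## Task

The multimeter lying on the print-room bench is switched off: push its rotary switch round clockwise with a fingertip, exactly four clicks from off and not past the fourth, so that it can check the hot end's heater, and leave the switch resting in that click with nothing touching it. Only push the switch, gently, without gripping it; the meter must stay lying where it is, not shoved, turned or lifted, and the things around it must not be disturbed.

Things in the scene. Friction and masses are not known exactly. Their poses are not given: they have to be found in the camera images.
- meter: Multimeter (black case, orange rubber holster) lying loose on its back, 0.6 kg, 200 mm (x) x 98 mm (y). Origin: centre of its underside; z up. Display at the +x end, jacks at the -x end. Face 42 mm above the bench, keys and bezel 1.5 mm more. Rotary switch on the face, axis vertical at x = -22 mm, y = 0. A sideways push over about 4 N slides the meter.
- display (a point): Centre of the meter's display glass (64 x 42 mm, blank), 55 mm from the meter's origin along its +x, 44 mm above the bench.
- dial_axis (a point): On the rotary switch's vertical axis, at the top of its finger bar, 60 mm above the bench. The switch is a grey disc 60 mm across, its top 47 mm above the bench, with a straight upright-sided black bar across the middle: 54 mm long, 13 mm wide, from 47 to 60 mm above the bench. A white line on top marks the bar's pointer half.
- dial_pointer (a point): Top of the finger bar's pointer end, 27 mm from dial_axis at the same height; turns with the switch. At off it points to the meter's +y (left when the display is at the top); after four clicks clockwise it points to the display (+x). White marks on the face show the eight positions.
- dial (a joint): Switch angle, rad: 0 = off, where it starts; grows clockwise seen from above. Eight click-stops 22.5 deg (0.3927 rad) apart, end stops at off and 2.749. Fourth click = 1.571. It resists up to about 0.05 N m (2.5 N at 20 mm from the axis) until half way, then snaps forward into the next stop by itself and stays; released, it settles in the nearest stop. Pushed slowly it does not run on.
- hotend: Bystander: aluminium printer hot end, finned, 83 mm long, 25 mm high, lying beside the right (-y) long side of the meter. Origin: under its middle.
- calliper: Bystander: digital calliper, 230 mm long, 14 mm high, lying beside the left (+y) long side of the meter. Origin: under the middle of its beam.
- glue_stick: Bystander: white glue stick standing upright near the meter's right (-y) corner at the display end, 30 mm across, 98 mm high. Origin: centre of its foot.
There are look-alikes about, which are no part of the job. Of the things that look like the meter, the smallest one is meant.

How it is judged:
By the outcome, as a careful person would: the job done as asked, in the order asked, and still so for the second after the job is handed in, with the robot touching nothing.
It also fails if it takes over 48 s, if anything falls off the work surface, if the arm or the gripper's body presses on something with over 40 N, if the wrist force passes 120 N, or if a joint passes its speed limit or range.

## Robot

A 7-joint arm with a two-finger parallel gripper is mounted at the origin on the work surface. World frame = base frame: x ahead of the robot, y to its left, z up, the work surface at z = 0. Lengths are in mm, angles in degrees, forces in N, time in s.
With the tool pointing down it reaches from about 350 to 900 mm from the base axis. Payload 7.2 kg.
Tool frame: the origin (TCP) lies on the front face of the gripper's body, between the roots of the fingers; the fingertips stand 73 mm ahead of it and the grasp point (between the pads) lies 54 mm ahead of it; z points along the fingers, y is the direction in which the jaws open and shut (so a half turn about z gives the same grasp; the last joint's range is limited). The gripper opens to 85 mm and grips with 20 to 120 N. Pads are 22 mm wide; open, the fingers measure 114 mm over their backs; the gripper's body (76 mm by 85 mm) begins 54 mm behind the grasp point. The pads swing forward as they close: fully open they stand 13 mm farther back than shut.
Start: joints at [62.326, 23.554, -0.728, 91.456, 0.321, 64.991, -4.71], TCP at [251.867, -572.004, 303.897] pointing down, gripper open.
Joint ranges: [-169.25, 169.25], [-16.82, 113.86], [-84.01, 82.57], [7.8, 145.47], [-59.2, 239.2], [7.22, 106.19], [-163.78, 163.78]. Speed limits (degrees/s): [136.94, 136.94, 172.46, 172.46, 180, 180, 180].

## Interface

Orientations are given as [roll, pitch, yaw] about the fixed x, y, z axes, in that order (R = Rz(yaw) Ry(pitch) Rx(roll)).
In Python, from plant import * gives the robot as it stands. The module is installed in compiled form; this text tells all that it offers.
- The arm moves only by the shell command python3 -m handwheel 'ROWS' [FORCE]. ROWS is JSON, a list of rows, each a list of 3 entries, a list of its own where there are three numbers: the closure, from 0 (fully open) to 1 (shut), then the shift along the tool's x, y, z in units of 50 mm (1.0 is 50 mm), then the turn about the tool's z in units of 8 degrees (1.0 is 8 degrees). A call has 1 to 8 rows; each row shifts and turns the commanded pose from where the row before left it, along the tool's axes as they then stand; what a row does not reach is not made up. A row lasts 1/8 s, in which the tool goes at most 62.5 mm and 10.7 degrees, less where a joint would pass 70% of its speed; a pose out of reach is approached as far as the arm can. A call is refused whole if a number of a shift passes 1 or a number of a turn 1, either way. A call with a gripper value outside its range is refused whole. The fingers move at their own pace and stop on an object; FORCE is the grip in N (left out, the last holds). Time passes only in rows, so rows that do not move let the fingers close. It gives the time, the measured TCP pose, the force and the opening at its end, in the units of the state.
- state(): the state, without advancing time (a new reading comes with each control period).
- get_image(name): name is "scene" or "side" or "wrist"; returns the picture (384x512x3 uint8, red, green, blue); there is no depth.
- get_calibration(name): a dict with "fx", "fy", "cx", "cy" (pixels), "k1" (the pictures are not rectified: a ray, as slopes to the right and down, at radius r is drawn at 1 + k1 r^2 times it, then the intrinsics apply), "origin" and "rotation" of the camera in the world; the wrist camera has in their place "hand_eye" (4x4, takes a point from camera to tool coordinates, whose origin is the TCP and whose axes are the flange's). Camera axes: x right, y down, z forward; pixel columns grow to the right and rows downward; lengths in mm; the calibration is good to about 2 mm. A picture is of the moment at which its call begins: read the wrist's pose just before it. get_calibration takes no time and is no camera call.
- sign_off(): hands the job in, once; it reports no verdict.
The state is a dict: "clock": time; "joint_pos": joint angles; "qd": joint speeds; "joint_torque": joint torques, N m; "ee_pos": TCP position; "eef_rot": TCP orientation; "ft_force": force on the tool from outside, world axes, zero at the start; "wrist_torque": the same for the moment, N m; "grip_width": opening from 0.0 (shut) to 1.0 (fully open).
Only numpy, scipy, OpenCV 4.12 (cv2) and the standard library are available. Lean on these libraries where they do the work, as an engineer would, in place of code of your own. Each camera call takes 0.05 s, during which the arm holds its last target. There are 200 camera calls.

## Working session

There is one attempt and no reset: what is moved stays moved. The work goes in short steps, Python scripts to look and compute and a shell command to move; the robot and the scene stay as the last step left them, time stands still between calls to the robot, and variables do not carry over. Pictures are saved under pics/ and viewed, about 8 in all and at most 12, crops included, and the job is handed in when it is done.

```bash
mkdir -p pics
cat > h.py <<'E'
from plant import *
import numpy as np, cv2
from scipy.spatial.transform import Rotation as R
def cam(name,st=None):
    c=get_calibration(name)
    if 'hand_eye' in c:
        st=st or state(); H=np.array(c['hand_eye']); T=np.eye(4)
        T[:3,:3]=R.from_euler('xyz',st['eef_rot'],degrees=True).as_matrix(); T[:3,3]=st['ee_pos']
        T=T@H; return c,T[:3,3],T[:3,:3]
    return c,np.array(c['origin']),np.array(c['rotation'])
def ray(name,uv,z,st=None):
    c,o,Rm=cam(name,st); K=np.array([[c['fx'],0,c['cx']],[0,c['fy'],c['cy']],[0,0,1.]])
    p=cv2.undistortPoints(np.array(uv,float).reshape(-1,1,2),K,np.array([c['k1'],0,0,0])).reshape(-1,2)
    d=np.c_[p,np.ones(len(p))]@Rm.T
    return o+d*((z-o[2])/d[:,2])[:,None]
def proj(name,P,st=None):
    c,o,Rm=cam(name,st); q=(np.atleast_2d(P)-o)@Rm; s=q[:,:2]/q[:,2:]; s=s*(1+c['k1']*(s**2).sum(1))[:,None]
    return s*[c['fx'],c['fy']]+[c['cx'],c['cy']]
E
python3 - <<'E'
from h import *
s=state(); print(s)
ims={}
for n in('scene','side','wrist'):
    ims[n]=get_image(n); cv2.imwrite(f'pics/{n}0.png',ims[n][...,::-1])
    c=get_calibration(n); print(n,c)
a=np.vstack([np.hstack([ims['scene'],ims['side']])])
cv2.imwrite('pics/a.png',cv2.resize(ims['scene'],(800,600),interpolation=cv2.INTER_CUBIC)[...,::-1])
cv2.imwrite('pics/b.png',cv2.resize(ims['side'],(800,600),interpolation=cv2.INTER_CUBIC)[...,::-1])
E
```

```text
{'clock': 0.0, 'joint_pos': array([62.32567975, 23.60065647, -0.72774344, 91.50444883,  0.32144469,
       64.99052489, -4.70923143]), 'qd': array([ 0.02986201, -0.02628838,  0.03882814,  0.12000044,  0.05609208,
       -0.06278572,  0.0879922 ]), 'joint_torque': array([-3.80666752e-04, -6.00628209e+01,  6.82203323e-01, -2.99412578e+01,
        1.39197288e-02,  1.05197949e-02, -2.62938556e-05]), 'ee_pos': array([ 251.69108098, -571.66291315,  303.04322648]), 'eef_rot': array([-1.79906706e+02,  7.41463459e-03,  2.37683478e+01]), 'ft_force': array([-0.13934485,  0.10627539,  0.58937525]), 'wrist_torque': array([-0.0258717 , -0.03562832, -0.06439952]), 'grip_width': 1.000893748809803}
scene {'fx': 354.81813483740285, 'fy': 354.81813483740285, 'cx': 256.66135489124287, 'cy': 195.55799105162663, 'k1': -0.007662075148160552, 'origin': array([1086.37974206, -371.72474594,  921.79657067]), 'rotation': array([-141.57033905,    0.58444119,   46.66044698])}
side {'fx': 394.98306483494645, 'fy': 394.98306483494645, 'cx': 256.2565539351198, 'cy': 192.32972505632415, 'k1': 0.010314931078882553, 'origin': array([ 408.50677173, -779.42045776,  753.71821402]), 'rotation': array([-128.95477483,    0.46988928,  -11.4259396 ])}
wrist {'fx': 317.2513496542616, 'fy': 317.2513496542616, 'cx': 258.12693475013725, 'cy': 192.17882407134658, 'k1': -0.040332311457075984, 'hand_eye': array([[-8.31727248e-04, -9.52353228e-01, -3.04996126e-01,
         7.81929044e+01],
       [ 9.99999588e-01, -6.81401907e-04, -5.99324333e-04,
        -8.83160075e-01],
       [ 3.62943521e-04, -3.04996499e-01,  9.52353403e-01,
        -7.04400340e+01],
       [ 0.00000000e+00,  0.00000000e+00,  0.00000000e+00,
         1.00000000e+00]])}
```

View pics/a.png

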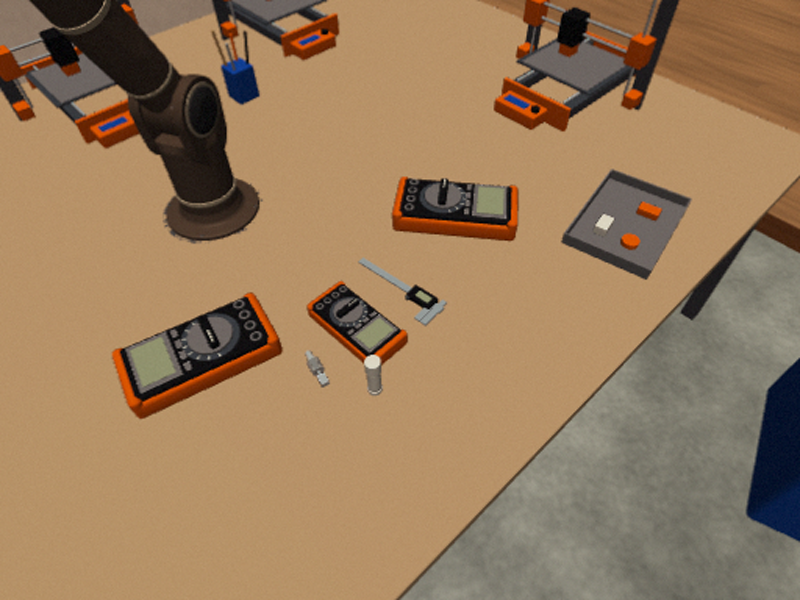

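View pics/b.png

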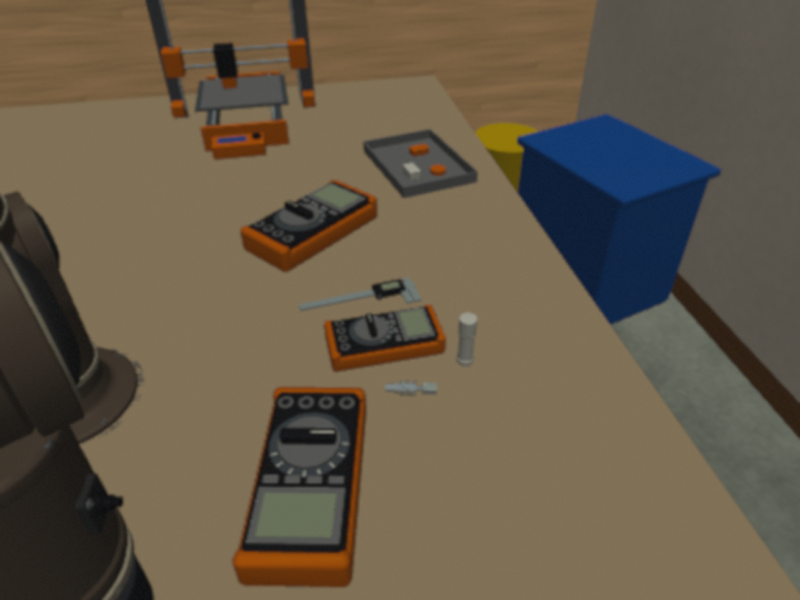

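Pictures 1 and 2, in 800-px pixels, show three meter look-alikes:
- Scene (197,350) / side (300,480): large.
- Scene (455,208) / side (310,222): large.
- Scene (357,322) / side (385,337): clearly the smallest, with the calliper, hot end and glue stick around it. This is the one meant.

Next I'll measure it and confirm with an enlarged crop.

```bash
sed -i "s/np.array(c\['rotation'\])$/R.from_euler('xyz',c['rotation'],degrees=True).as_matrix()/" h.py
python3 - <<'E'
from h import *
out=[]
for n,(x0,y0,w,h) in {'scene':(190,160,105,98),'side':(190,170,130,98)}.items():
    im=cv2.imread(f'pics/{n}0.png'); cr=cv2.resize(im[y0:y0+h,x0:x0+w],None,fx=400/w,fy=400/w,interpolation=cv2.INTER_CUBIC)
    out.append(cv2.copyMakeBorder(cr,0,400-cr.shape[0],0,0,cv2.BORDER_CONSTANT))
    hsv=cv2.cvtColor(im,cv2.COLOR_BGR2HSV)
    disp=cv2.inRange(hsv,(25,40,60),(50,255,255))
    k,l,st,ce=cv2.connectedComponentsWithStats(disp)
    for i in range(1,k):
        if st[i,4]>60:
            p=ray(n,ce[i],44)[0]; print(n,'greenish',st[i],ce[i].round(1),p.round(1))
    org=cv2.inRange(hsv,(5,180,100),(14,255,255))
    k,l,st,ce=cv2.connectedComponentsWithStats(org)
    for i in range(1,k):
        if st[i,4]>150: print(n,'orange',st[i],ce[i].round(1),ray(n,ce[i],30)[0].round(1))
cv2.imwrite('pics/c.png',np.hstack(out))
E
```

```text
scene greenish [305 119  18  19 288] [313.5 127.9] [486.7 472.1  44. ]
scene greenish [228 204  24  19 243] [239.4 212.8] [585.9  15.8  44. ]
scene greenish [ 83 216  30  32 574] [ 97.1 231.1] [ 345.5 -331.3   44. ]
scene orange [335   0  17  16 189] [341.9   6.8] [ -79.9 1366.3   30. ]
scene orange [180   9  37  29 558] [198.1  23.9] [-482.5  673.8   30. ]
scene orange [375  20  45  24 380] [404.2  30.6] [ 307.3 1378.1   30. ]
scene orange [  0  29  11  22 152] [ 3.6 39.6] [-1047.6  -124.6    30. ]
scene orange [316  49  49  35 836] [339.7  67.9] [292.  877.3  30. ]
scene orange [ 48  64  39  30 605] [67.9 79.6] [-480.7  -45.    30. ]
scene orange [251 113  81  41 929] [290.6 141.5] [468.3 369.3  30. ]
scene orange [197 180  37  52 260] [213.5 208. ] [507.9 -24.2  30. ]
scene orange [  72  187  107   81 1238] [126.8 236.7] [ 412.6 -276.    30. ]
scene orange [240 211  21  22 173] [251.  220.9] [625.1  27.3  30. ]
side greenish [201 119  28  14 214] [214.9 125.1] [506.9 493.3  44. ]
side greenish [256 198  19  17 223] [265.1 206.1] [588.4  18.3  44. ]
side greenish [ 164  315   51   29 1298] [189.7 329.4] [ 360.1 -317.7   44. ]
side orange [129  77  54  22 543] [152.8  86.7] [283.4 912.9  30. ]
side orange [155 116  85  48 486] [196.4 147.4] [429.3 379.5  30. ]
side orange [208 196  77  38 546] [245.7 221.6] [527.7 -16.9  30. ]
side orange [ 150  248   83  123 1572] [195.5 340.1] [ 368.9 -334.8   30. ]
```

View pics/c.png

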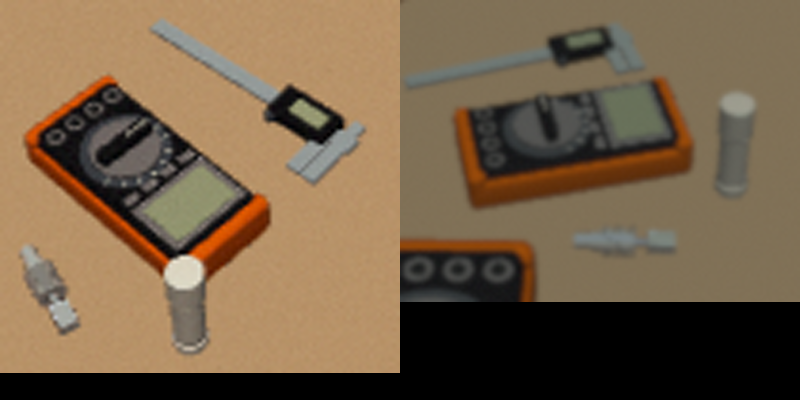

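Picture 3 confirms the target: the smallest meter, display about (586,17), with the calliper on its left, the hot end on its right and the glue stick at its display corner. I'm moving over it with the fingers shut.

```bash
python3 -m handwheel '[[1,[0.87,-0.68,0],0],[1,[0.87,-0.68,0],0],[1,[0.87,-0.68,0],0],[1,[0.87,-0.68,0],0],[1,[0.87,-0.68,0],0],[1,[0.87,-0.68,0],0],[1,[0.87,-0.68,0],0],[1,[0.87,-0.68,0],0]]' 20; python3 -m handwheel '[[1,[0.87,-0.68,0],0],[1,[0.87,-0.68,0],0],[1,[0.87,-0.68,0],0],[1,[0.87,-0.68,0],0],[1,[0,0,0],0],[1,[0,0,0],0],[1,[0,0,0],0]]'
python3 - <<'E'
from h import *
s=state(); im=get_image('wrist'); cv2.imwrite('pics/w1.png',im[...,::-1]); cv2.imwrite('pics/w1v.png',cv2.resize(im,(800,600),interpolation=cv2.INTER_CUBIC)[...,::-1])
import pickle; pickle.dump(s,open('w1.pkl','wb'))
print(s['joint_pos'].round(1),s['ee_pos'],s['eef_rot'],s['grip_width'])
E
```

```text
clock: 1.15
ee_pos: [461.2, -181.2, 303.9]
eef_rot: [180.0, -0.0, 23.8]
ft_force: [0.6, 0.1, 0.7]
grip_width: 0.001
clock: 2.02
ee_pos: [564.8, 10.1, 303.8]
eef_rot: [180.0, 0.0, 23.6]
ft_force: [-0.3, 0.3, -0.5]
grip_width: -0.001
[ 10.3  19.2 -20.8  98.9   7.6  63.2 -79.2] [564.76308186  10.12487233 303.77789338] [1.79965674e+02 4.36634965e-02 2.36423955e+01] -0.0006298000454598398
```

View pics/w1v.png

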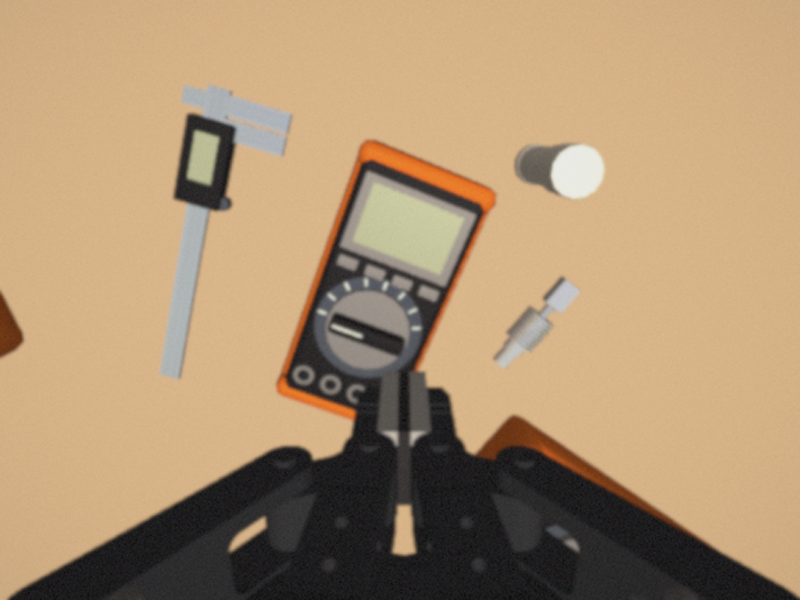

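Picture 4 shows, in 800-px pixels, the bar from (330,323) at the pointer end to (404,345), the display near (410,226), and the shut fingertips at about (403,373).

Run:
```python
from h import *
import pickle; s=pickle.load(open('w1.pkl','rb'))
im=cv2.imread('pics/w1.png'); hsv=cv2.cvtColor(im,cv2.COLOR_BGR2HSV)
m=cv2.inRange(hsv,(25,40,120),(50,255,255)); m[:,:215]=0
k,l,st,ce=cv2.connectedComponentsWithStats(m); i=1+st[1:,4].argmax()
D=ray('wrist',ce[i],44,s)[0]; print('disp',ce[i],D)
g=cv2.cvtColor(im,cv2.COLOR_BGR2GRAY)
# bar: dark + white line inside disc; disc region around (235,211)
d=np.zeros_like(g); cv2.circle(d,(235,211),27,255,-1)
roi=cv2.bitwise_and(cv2.inRange(g,0,60),d)
k,l,st,ce=cv2.connectedComponentsWithStats(roi)
for i in range(1,k): 
    if st[i,4]>20: print(st[i],ce[i])
i=1+st[1:,4].argmax(); c=max(cv2.findContours((l==i).astype(np.uint8),cv2.RETR_EXTERNAL,cv2.CHAIN_APPROX_NONE)[0],key=cv2.contourArea)
r=cv2.minAreaRect(c); B=cv2.boxPoints(r); print('bar rect',r)
W=ray('wrist',B,58,s); print(W.round(1)); 
A=W.mean(0); print('axis bar',A)
e=W-A; ls=[np.linalg.norm(W[j]-W[(j+1)%4]) for j in range(2)]; print(ls)
# white line on bar
w=cv2.bitwise_and(cv2.inRange(g,150,255),d)
k,l,st,ce=cv2.connectedComponentsWithStats(w)
for i in range(1,k): print('white',st[i],ce[i],ray('wrist',ce[i],60,s)[0].round(1))
v=(D-A)[:2]; print('dist',np.linalg.norm(v),'yaw',np.degrees(np.arctan2(v[1],v[0])))
# orange outline
o=cv2.inRange(hsv,(3,150,80),(16,255,255)); o[:,:160]=0; o[270:]=0
k,l,st,ce=cv2.connectedComponentsWithStats(o); i=1+st[1:,4].argmax()
c=cv2.findContours((l==i).astype(np.uint8),cv2.RETR_EXTERNAL,cv2.CHAIN_APPROX_NONE)[0]; c=np.vstack(c)
r=cv2.minAreaRect(c); W=ray('wrist',cv2.boxPoints(r),40,s); print('outline',r,W.round(1)); 
dd=np.diff(np.vstack([W,W[:1]]),axis=0); print([(np.linalg.norm(x[:2]).round(1),np.degrees(np.arctan2(x[1],x[0])).round(1)) for x in dd])
cs=cv2.resize(im[100:290,150:340],(760,760),interpolation=cv2.INTER_CUBIC)
cv2.imwrite('pics/w1c.png',cs[:600])
# cross check in fixed views
for n in('scene','side'): print(n,proj(n,[A,D]))
```

```text
disp [260.3647343  145.91827697] [586.41420751  18.02550435  44.        ]
[213 201  45  26 396] [238.68686869 214.28282828]
bar rect ((234.54794311523438, 213.7054901123047), (47.86982727050781, 11.23595142364502), 20.556047439575195)
[[503.7  40.3  58. ]
 [516.5  40.8  58. ]
 [517.9 -10.3  58. ]
 [504.9 -11.3  58. ]]
axis bar [510.75137286  14.87639009  58.        ]
[np.float64(12.799077145986583), np.float64(51.05139313075894)]
white [225 189   6   5  11] [227.54545455 191.09090909] [532.   31.5  60. ]
white [230 188   2   2   3] [230.33333333 188.66666667] [535.6  29.8  60. ]
white [233 188  25  16 103] [244.70873786 195.09708738] [535.1  13.5  60. ]
white [234 193   1   1   1] [234. 193.] [532.8  24.6  60. ]
white [228 194   2   2   2] [228.5 194.5] [529.   29.2  60. ]
white [231 194   2   3   3] [231.33333333 195.        ] [529.6  26.3  60. ]
white [221 196   1   1   1] [221. 196.] [524.3  35.8  60. ]
white [224 197   1   1   1] [224. 197.] [524.5  32.5  60. ]
white [227 196   1   1   1] [227. 196.] [526.8  30.   60. ]
white [234 196   1   1   1] [234. 196.] [529.7  23.3  60. ]

[... 748 characters left out ...]
13 208  18   8  48] [221.5 211.5] [508.4  28.9  60. ]
white [253 209   2   2   2] [253.5 209.5] [524.   -1.3  60. ]
white [257 210   1   1   1] [257. 210.] [525.   -4.9  60. ]
dist 75.7283399256261 yaw 2.383295327079617
outline ((247.29864501953125, 184.4637908935547), (92.7615737915039, 173.0114288330078), 19.653823852539062) [[432.2  60.9  40. ]
 [628.9  67.   40. ]
 [636.6 -27.4  40. ]
 [434.6 -50.7  40. ]]
[(np.float64(196.8), np.float64(1.8)), (np.float64(94.6), np.float64(-85.3)), (np.float64(203.3), np.float64(-173.4)), (np.float64(111.7), np.float64(91.3))]
scene [[222.8532724  196.12885631]
 [240.00581891 212.48692084]]
side [[237.07300896 206.93375103]
 [264.37534115 206.28408857]]
```

```bash
python3 -m handwheel '[[1,[0,0,0],-1],[1,[0,0,0],-1],[1,[0,0,0],-1],[1,[0,0,0],-1],[1,[0,0,0],-1],[1,[0,0,0],-1],[1,[0,0,0],-1],[1,[0,0,0],-1]]'; python3 -m handwheel '[[1,[0,0,0],-0.55],[1,[0.37,-0.79,0],0],[1,[0.37,-0.79,0],0],[1,[0,0,0.8],0],[1,[0,0,0.8],0],[1,[0,0,0.8],0],[1,[0,0,0],0],[1,[0,0,0],0]]'
python3 - <<'E'
from h import *
import pickle
s=state(); im=get_image('wrist'); cv2.imwrite('pics/w2.png',im[...,::-1]); cv2.imwrite('pics/w2v.png',cv2.resize(im,(800,600),interpolation=cv2.INTER_CUBIC)[...,::-1])
pickle.dump(s,open('w2.pkl','wb'))
print(s['joint_pos'].round(1),s['ee_pos'],s['eef_rot'])
T=R.from_euler('xyz',s['eef_rot'],degrees=True)
for p in [(11,0,73),(11,7.5,73),(11,-7.5,73),(11,0,86),(11,0,60)]: print(p,proj('wrist',T.apply(p)+s['ee_pos'],s)*1.5625)
print(proj('wrist',[[509.5,15,60],[508.5,42,60],[586.4,18,44]],s)*1.5625)
E
```

```text
clock: 3.08
ee_pos: [564.9, 10.4, 304.0]
eef_rot: [180.0, 0.0, 87.9]
ft_force: [-0.6, -0.1, 1.2]
grip_width: -0.002
clock: 4.08
ee_pos: [485.5, 45.5, 185.2]
eef_rot: [179.9, -0.0, 92.1]
ft_force: [-0.1, -0.0, -0.2]
grip_width: -0.001
[ 16.5  22.4 -33.7 115.7  16.9  46.6 -24.9] [485.47917222  45.50235004 185.19359618] [ 1.79923936e+02 -4.52870708e-04  9.21227969e+01]
(11, 0, 73) [[404.63370862 366.61597275]]
(11, 7.5, 73) [[428.23664362 366.58513945]]
(11, -7.5, 73) [[381.02935923 366.63464623]]
(11, 0, 86) [[404.51565195 350.21858485]]
(11, 0, 60) [[404.77166663 385.79060132]]
[[455.31165117 402.48473463]
 [457.35684503 346.43788333]
 [612.26744609 384.51590373]]
```

View pics/w2v.png

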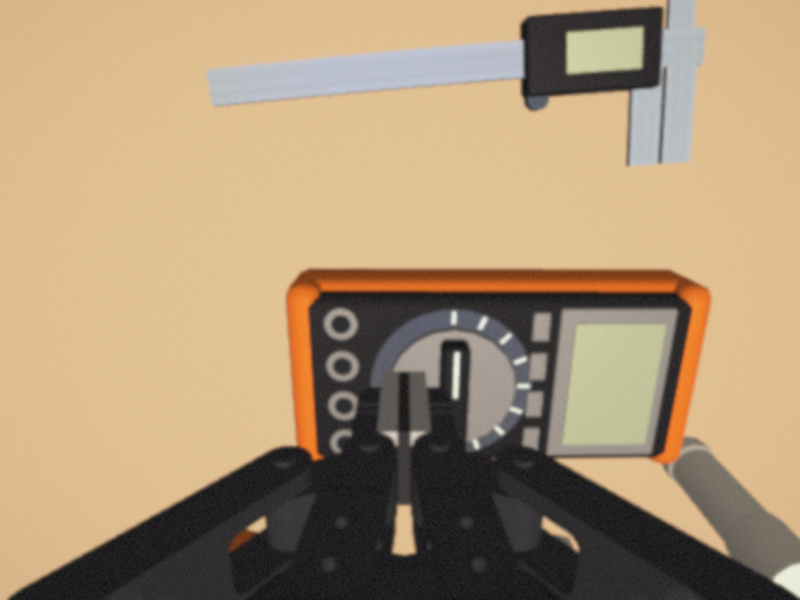

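Picture 5: the bar's top end is at (457,345) against a predicted (457,346), and the fingertips are at (381..428, 373), so the tip is 15 mm wide as modelled. I'm descending beside the bar and then closing the gap.

```bash
python3 -m handwheel '[[1,[0,0,0.5],0],[1,[0,0,0.5],0],[1,[0,0,0.2],0],[1,[0,0,0.02],0],[1,[0,0,0],0],[1,[0,0.08,0],0],[1,[0,0.08,0],0],[1,[0,0,0],0]]'
python3 - <<'E'
from h import *
s=state(); print(s['ee_pos'],s['eef_rot'],s['ft_force'],s['joint_pos'].round(1))
im=get_image('wrist'); cv2.imwrite('pics/w3.png',im[...,::-1]); cr=cv2.resize(im[120:300,140:400],(800,554),interpolation=cv2.INTER_CUBIC)
cv2.imwrite('pics/w3v.png',cr[...,::-1])
E
```

```text
clock: 5.12
ee_pos: [493.2, 46.3, 123.1]
eef_rot: [180.0, -0.0, 92.2]
ft_force: [-1.2, 0.8, 1.5]
grip_width: -0.003
[493.23397197  46.29691201 123.10522753] [ 1.79970152e+02 -1.55830973e-02  9.21710373e+01] [-1.1800365   0.83669093  1.47190962] [ 13.3  28.5 -30.5 117.2  22.2  39.8 -29.3]
```

View pics/w3v.png

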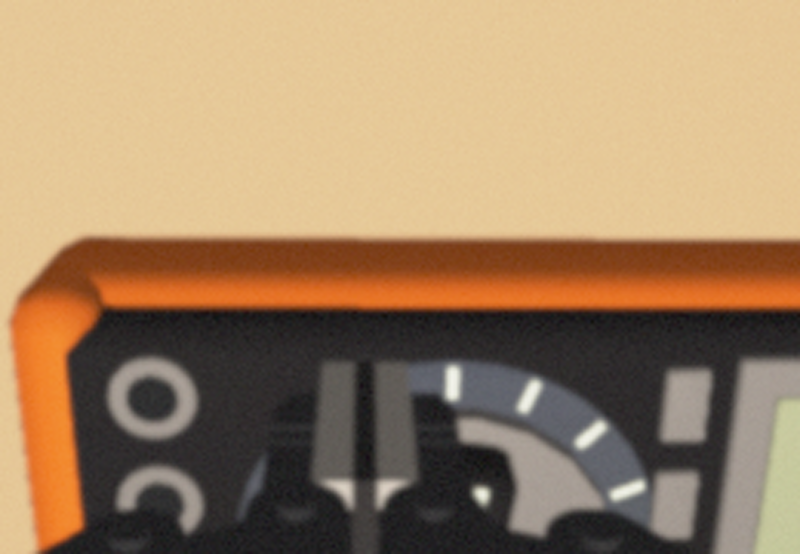

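Picture 6: the tip is at disc level, about 2 mm behind the bar, and clear of the keys. I'm starting the arc push with turn and shift together, 3° per row.

```bash
cat > chk.py <<'E'
from h import *
s=state(); A=np.array([509.5,15]); y=s['eef_rot'][2]; t=np.radians(y); d=s['ee_pos'][:2]-A
print('push angle',92.2-y,'r',d@[np.cos(t),np.sin(t)],'h',-d@[np.sin(t),-np.cos(t)],'z',s['ee_pos'][2],'F',s['ft_force'].round(2),'j7',s['joint_pos'][6].round(1))
E
python3 -m handwheel '[[1,[0,0.04,0],0],[1,[0.014,0.033,0],0.375],[1,[0.014,0.033,0],0.375],[1,[0.014,0.033,0],0.375],[1,[0.014,0.033,0],0.375],[1,[0.014,0.033,0],0.375],[1,[0.014,0.033,0],0.375],[1,[0,0,0],0]]'; python3 chk.py
python3 - <<'E'
from h import *
a=[]
for n,(x0,y0,w,h) in {'scene':(190,170,80,80),'side':(205,185,80,80)}.items():
    a.append(cv2.resize(get_image(n)[y0:y0+h,x0:x0+w],(400,400),interpolation=cv2.INTER_CUBIC))
cv2.imwrite('pics/p1.png',np.hstack(a)[...,::-1])
E
```

```text
clock: 6.18
ee_pos: [504.9, 49.2, 122.7]
eef_rot: [-180.0, 0.0, 74.2]
ft_force: [-1.9, 0.3, 0.8]
grip_width: 0.004
push angle 18.02230252080041 r 31.616840979280344 h 13.76524472309111 z 122.70462159766703 F [-1.9   0.35  0.76] j7 -44.3
```

View pics/p1.png

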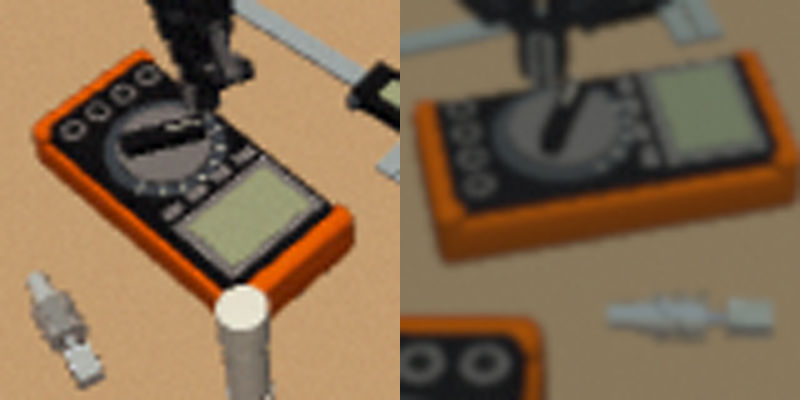

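Picture 7: the bar is in click 1, about 22° round, the fingertip is at its pointer end, and the meter hasn't moved. Continuing.

```bash
python3 -m handwheel '[[1,[0.014,0.033,0],0.375],[1,[0.014,0.033,0],0.375],[1,[0.014,0.033,0],0.375],[1,[0.014,0.033,0],0.375],[1,[0.014,0.033,0],0.375],[1,[0.014,0.033,0],0.375],[1,[0.014,0.033,0],0.375],[1,[0.014,0.033,0],0.375]]' >/dev/null; python3 chk.py
python3 -m handwheel '[[1,[0.014,0.033,0],0.375],[1,[0.014,0.033,0],0.375],[1,[0.014,0.033,0],0.375],[1,[0.014,0.033,0],0.375],[1,[0.014,0.033,0],0.375],[1,[0.014,0.033,0],0.375],[1,[0.014,0.033,0],0.375],[1,[0,0,0],0]]'; python3 chk.py
python3 - <<'E'
from h import *
a=[]
for n,(x0,y0,w,h) in {'scene':(190,170,80,80),'side':(205,185,80,80)}.items():
    a.append(cv2.resize(get_image(n)[y0:y0+h,x0:x0+w],(400,400),interpolation=cv2.INTER_CUBIC))
cv2.imwrite('pics/p2.png',np.hstack(a)[...,::-1])
E
```

```text
push angle 42.06797592585608 r 32.088807509051264 h 14.183805998477576 z 122.83412150280549 F [-1.33  0.2   0.94] j7 -63.8
clock: 8.28
ee_pos: [530.7, 43.3, 122.9]
eef_rot: [180.0, -0.0, 29.2]
ft_force: [-0.3, 1.4, 0.4]
grip_width: 0.003
push angle 62.96173206884619 r 32.283419539028884 h 14.341130635573872 z 122.90744861684314 F [-0.31  1.37  0.42] j7 -80.3
```

View pics/p2.png

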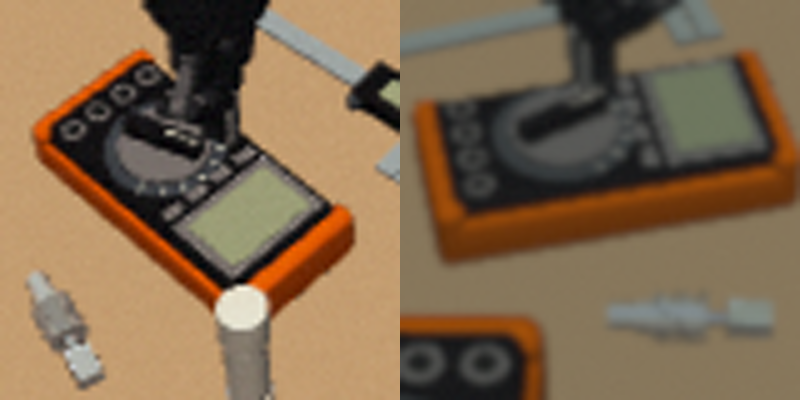

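Picture 8: the bar is in click 3, about 67° round, and the meter is unmoved. Next is the last push, to about 83°, where the fourth snap should have happened.

```bash
python3 -m handwheel '[[1,[0.014,0.033,0],0.375],[1,[0.014,0.033,0],0.375],[1,[0.014,0.033,0],0.375],[1,[0.014,0.033,0],0.375],[1,[0.014,0.033,0],0.375],[1,[0.01,0.022,0],0.25],[1,[0.01,0.022,0],0.25],[1,[0,0,0],0]]'; python3 chk.py
python3 - <<'E'
from h import *
a=[]
for n,(x0,y0,w,h) in {'scene':(190,170,80,80),'side':(205,185,80,80)}.items():
    a.append(cv2.resize(get_image(n)[y0:y0+h,x0:x0+w],(400,400),interpolation=cv2.INTER_CUBIC))
cv2.imwrite('pics/p3.png',np.hstack(a)[...,::-1])
E
```

```text
clock: 9.38
ee_pos: [538.5, 35.0, 122.9]
eef_rot: [180.0, -0.0, 10.2]
ft_force: [0.5, -0.4, 1.2]
grip_width: -0.001
push angle 82.0313798962481 r 32.026652861875135 h 14.561841069595781 z 122.89045586364094 F [ 0.48 -0.35  1.22] j7 -95.0
```

View pics/p3.png

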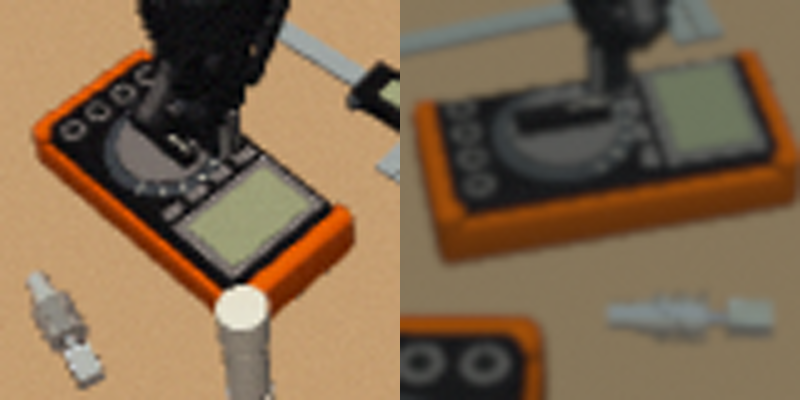

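Picture 9: the bar now lies parallel to the meter's long edge, pointing at the display, which looks like click 4. I'm backing off and lifting to check.

```bash
python3 -m handwheel '[[1,[0,-0.1,0],0],[1,[0,-0.15,0],0],[1,[0,0,-0.4],0],[1,[0,0,-0.9],0],[1,[0,0,-0.9],0],[1,[0,0,-0.9],0],[1,[0,0,-0.5],0],[1,[0,0,0],0]]'
python3 -m handwheel '[[1,[0,0,0],0],[1,[0,0,0],0]]' >/dev/null
python3 - <<'E'
from h import *
s=state(); im=get_image('wrist'); cv2.imwrite('pics/w4.png',im[...,::-1]); cv2.imwrite('pics/w4v.png',cv2.resize(im,(800,600),interpolation=cv2.INTER_CUBIC)[...,::-1])
bgr=im[...,::-1].copy(); hsv=cv2.cvtColor(bgr,cv2.COLOR_BGR2HSV)
m=cv2.inRange(hsv,(25,40,120),(50,255,255)); k,l,st,ce=cv2.connectedComponentsWithStats(m)
for i in range(1,k):
    if st[i,4]>100: print('disp',st[i],ray('wrist',ce[i],44,s)[0])
print(proj('wrist',[[509.5,15,60],[536.5,16,60],[586.4,18,44]],s)*1.5625)
# before/after outside-scene comparison from side and scene masks
for n in('scene','side'):
    b=get_image(n)[...,::-1]; a=cv2.imread(f'pics/{n}0.png')
    for q in(a,b):
        h=cv2.cvtColor(np.ascontiguousarray(q),cv2.COLOR_BGR2HSV); m=cv2.inRange(h,(25,40,60),(50,255,255)); k,l,st,ce=cv2.connectedComponentsWithStats(m)
        print(n,[ce[i].round(1).tolist() for i in range(1,k) if st[i,4]>60])
E
```

```text
clock: 10.48
ee_pos: [536.9, 48.1, 305.1]
eef_rot: [180.0, -0.2, 10.2]
ft_force: [-0.6, 0.2, -0.5]
grip_width: 0.002
disp [149  96  17  33 529] [574.07456528 159.26474303  44.        ]
disp [ 263  100   69   50 2654] [586.45917198  17.6932065   44.        ]
disp [489 340  23  42 497] [ 324.72740603 -332.88819898   44.        ]
[[445.84798875 312.95868864]
 [452.71643463 274.13028113]
 [463.08647015 194.38966456]]
scene [[313.5, 127.9], [239.4, 212.8], [97.1, 231.1]]
scene [[313.5, 128.0], [239.3, 212.9], [97.1, 231.2]]
side [[214.9, 125.1], [265.1, 206.1], [189.7, 329.4]]
side [[321.8, 91.7], [214.9, 125.1], [265.1, 206.2], [189.8, 329.5]]
```

View pics/w4v.png

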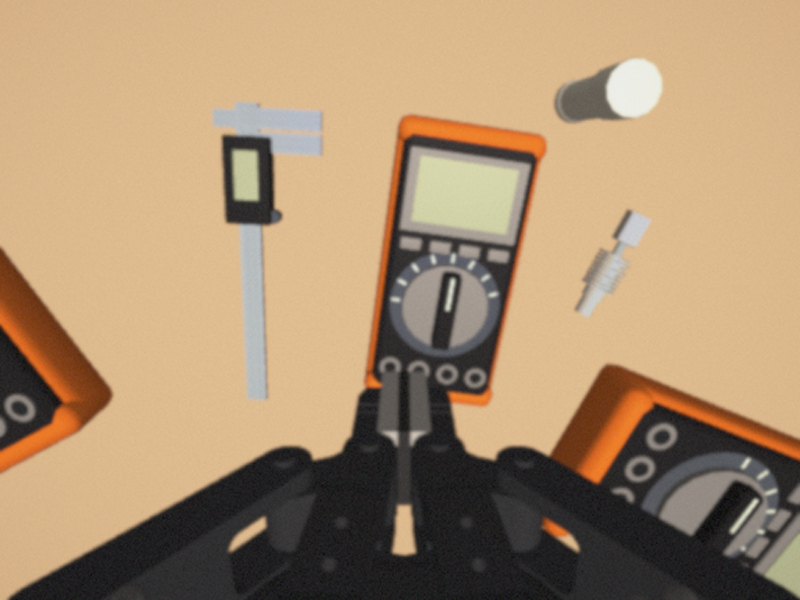

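Picture 10: the bar runs from (442,345) to (452,275). Its pointer tip is within a pixel of the predicted click-4 position (453,274) and lines up with its mark. The display is within 0.4 mm of where it started, and nothing is touching the switch.

```bash
python3 -c "
from plant import *
print(sign_off())"
```

```text
the job is handed in; nothing more can be done
None
```

The smallest meter's switch is four clicks clockwise from off, and the job was handed in at about 11 s of the 48 s allowed. I pushed the pointer end of the bar round with the shut fingertips in a slow arc to about 82°. It snapped into the fourth stop by itself, then I backed off and lifted clear.

**Switch:** the last wrist picture shows the pointer at the display, on its mark and within about a pixel of the predicted click-4 position. Nothing is touching it.

**Surroundings:** the meter's display is within 0.4 mm of where it was. The display positions of all three meters in the fixed views match the starting pictures to about 0.1 pixel. The calliper, hot end and glue stick look undisturbed, but I checked those only by eye.

**Forces and checks:** the wrist force readings stayed around 2 N at the points I checked. No check failed or disagreed.

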